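Clamp a lamp in the geared fixture with the removable crank

TASK

Fit the loose crank onto the square shaft end of the green clamping fixture, fully down on its collar and without forcing it, and wind it clockwise (seen from above) until the lamp standing between the jaws is held firmly upright between the steel jaw and the sprung pad (20 N or so), without crushing it. Then let go and leave the crank on the shaft; do not knock over or push away the other things on the bench.

Things in the scene. Friction and masses are not known exactly. Their poses are not given: they have to be found in the camera images.
- crank: removable steel crank, 0.35 kg, lying flat, socket down. Origin: centre of the socket mouth in the hub's underside; z up, x along the arm to the handle. Hub: square block 32 x 32 mm, 36 mm tall (grip it across y). Socket: square, 17.6 mm wide, 23 mm deep, 1 mm chamfer; hub and socket sides parallel to x and y. Arm: flat, 18 mm wide, 10 mm thick, underside level with the hub's, out to x = 72 mm.
- handle_top (a point): top of the crank's black upright round handle: 20 mm diameter, on the arm 60 mm from the hub's centre, from 10 to 55 mm above the crank's underside. Axes as the crank's. The handle spins freely on its pin, so a gripper of fixed orientation can hold it while the crank goes round.
- fixture: green and dark steel clamp, fixed to the bench. Origin: centre of the underside of its base plate (300 x 100 x 15 mm, long along x). At -x a gear head, 66 mm tall, with the shaft; then the sliding steel jaw, 80 mm wide, 66 mm tall; at +x a green stop, 75 mm tall, with a black sprung pad that gives 1 mm per 4 N, up to 14 mm. The pad's face is at x = 70 to 94 mm, not measured.
- seat (a point): point on the shaft axis at the top of the collar (34 mm across, 70 mm above the bench), where the crank's origin must come to rest. Axes parallel to the fixture's; they do not turn with the shaft. While it turns, friction resists with 2.3 N at the handle, and each 10 N of clamping adds 1 N. Friction holds up to 24 N of clamping; if wound beyond, it eases back to that when let go.
- shaft_tip (a point): tip of the shaft, 21 mm above the collar; axes fixed to the fixture. 16 x 16 mm square, 20 mm tall, plus a 1 mm bevel. Its angle is arbitrary and not measured: see it from above or feel it (press the crank lightly on it, turn up to a quarter turn until it sinks and drops home). Clockwise from above closes the jaw, 36 mm a turn, one to two and a half turns.
- jaw (a joint): travel of the steel jaw along the fixture's +x, m: its face stands at x = -35 mm plus this value in the fixture's frame; starts between 0 and 0.015. The lamp slides ahead of the jaw until it meets the pad, at a value between 0.051 and 0.075 that depends on the unmeasured place of the stop; 5 mm further it is held with 20 N.
- lamp: lamp to be clamped, standing loose on the fixture's base plate between jaw and pad: black cylindrical foot 54 mm across up to 58 mm, silver head 44 mm across, 108 mm tall, 0.28 kg. Origin: centre of its underside, z up. 10 to 38 N of jaw force holds it firmly; above 55 N its foot cracks.
- spare_lamp1: another lamp of the same kind as the one in the clamp (54 mm across, 108 mm tall), standing loose on the bench; not part of the job. Origin: centre of its underside.
- spare_lamp2: another lamp of the same kind as the one in the clamp (54 mm across, 108 mm tall), standing loose on the bench; not part of the job. Origin: centre of its underside.
- spare_lamp3: another lamp of the same kind as the one in the clamp (54 mm across, 108 mm tall), standing loose on the bench; not part of the job. Origin: centre of its underside.
- handwheel: small loose three-spoke handwheel, 72 mm across, 16 mm tall, lying flat on the bench near the crank; it does not belong to the fixture. Origin: centre of its underside.
- solder_spool: white spool of solder, 52 mm across, 40 mm tall, standing on the bench; not part of the job. Origin: centre of its underside.
Things that resemble listed ones, but are neither listed nor needed, are in the scene too. Leave any orange look-alike of the lamp alone.

How it is judged:
By the outcome, as a careful person would: the job done as asked, in the order asked, and still so for the second after the job is handed in, with the robot touching nothing.
It also fails if it takes over 72 s, if anything falls off the work surface, if the arm or the gripper's body presses on something with over 40 N, if the wrist force passes 120 N, or if a joint passes its speed limit or range.

ROBOT

A 6-joint arm with a two-finger parallel gripper is mounted at the origin on the work surface. World frame = base frame: x ahead of the robot, y to its left, z up, the work surface at z = 0. Lengths are in m, angles in rad, forces in N, time in s.
With the tool pointing down it reaches from about 0.35 to 0.975 m from the base axis. Payload 4.9 kg.
Tool frame: the origin (TCP) lies between the finger pads; the fingertips stand manip.tip_extent ahead of it and the grasp point (between the pads) lies 2 mm behind it (manip.tip_extent is the distance from the TCP to the fingertips, in m); z points along the fingers, y is the line along which they close (so a half turn about z gives the same grasp; the last joint's range is limited). The gripper opens to 85 mm and grips with 20 to 120 N. Pads are 22 mm wide; open, the fingers measure 114 mm over their backs; the gripper's body (76 mm by 85 mm) begins 54 mm behind the grasp point. The pads swing forward as they close: fully open they stand 13 mm farther back than shut.
Start: joints at [-1.313, 0.053, 1.613, -0, 1.476, -0.119], TCP at [0.23, -0.581, 0.248] pointing down, gripper open.
Joint ranges: [-3.01, 3.01], [-1.01, 2.22], [0.06, 2.58], [-1.02, 4.17], [0.09, 2.62], [-3.14, 3.14]. Speed limits (rad/s): [2.57, 2.57, 3.14, 3.14, 3.14, 3.14].

INTERFACE

Orientations are given as a unit quaternion [w, x, y, z].
In Python, from bench import manip gives the robot as it stands. The module is installed in compiled form; this text tells all that it offers.
- The arm moves only by the shell command python3 -m crank 'ROWS' [OPENING]. ROWS is a JSON list of rows, 1 to 12 of them, each an object with the fields sx, sy, sz (the shift in m), drx, dry, drz (a rotation vector in rad); a field left out counts as zero; each row shifts and turns the commanded pose from where the row before left it, along the tool's axes as they then stand; what a row does not reach is not made up. A row lasts 1/12 s, in which the tool goes at most 0.0417 m and 0.125 rad, less where a joint would pass 70% of its speed; a pose out of reach is approached as far as the arm can. OPENING is the finger opening in m, set as the command begins (- or left out keeps the last). The fingers move at their own pace and stop on an object; the grip force is fixed at half the most. Time passes only in rows, so rows that do not move let the fingers close. It prints the time, the measured TCP pose, the force, the opening and the grip force at its end. Input that does not fit is refused with a message, and nothing moves.
- manip.state(): the state, without advancing time (a new reading comes with each control period).
- manip.read_camera(name): name is "scene" or "top"; returns a dict with "color" (384x512x3 uint8, red, green, blue), "K" (3x3 intrinsics, pixels), "R" (3x3) and "t" (3): a world point X has camera coordinates R X + t. Camera axes: x right, y down, z forward; pixel columns grow to the right and rows downward; lengths in m; the calibration is good to about 2 mm. A picture is of the moment at which its call begins. There is no depth.
- manip.finish_job(): hands the job in; it is judged then, once.
The state is a dict: "clock": time; "joints": joint angles; "dq": joint speeds; "joint_torque": joint torques, N m; "position": TCP position; "tcp_rot": TCP orientation; "ft_force": force on the tool from outside, world axes, zero at the start; "moment": the same for the moment, N m; "gripper_width": finger opening in m; "grip_force": force on a finger pad.
Only numpy, scipy, OpenCV 4.12 (cv2) and the standard library are available. Lean on these libraries where they do the work, as an engineer would, in place of code of your own. Each camera call takes 0.05 s, during which the arm holds its last target. There are 200 camera calls.

## Working session

There is one attempt and no reset: what is moved stays moved. The work goes in short steps, Python scripts to look and compute and a shell command to move; the robot and the scene stay as the last step left them, time stands still between calls to the robot, and variables do not carry over. Pictures are saved under pics/ and viewed, at most 10 in all, crops included, and the job is handed in when it is done.

```bash
mkdir -p pics; cat > h.py <<'E'
from bench import manip
import numpy as np, cv2
def snap(name,fn,box=None,scale=1):
    c=manip.read_camera(name); im=c["color"][:,:,::-1].copy()
    np.savez(f"{name}.npz",K=c["K"],R=c["R"],t=c["t"]); cv2.imwrite(f"{name}_raw.png",im)
    if box: u0,v0,u1,v1=box; im=im[v0:v1,u0:u1]
    if scale!=1: im=cv2.resize(im,None,fx=scale,fy=scale,interpolation=cv2.INTER_CUBIC)
    cv2.imwrite("pics/"+fn,im)
def ray(name,u,v,z):
    d=np.load(f"{name}.npz");R=d["R"];o=-R.T@d["t"]
    r=R.T@np.linalg.inv(d["K"])@[u,v,1]; return o+r*(z-o[2])/r[2]
def proj(name,X):
    d=np.load(f"{name}.npz");p=d["K"]@(d["R"]@np.array(X)+d["t"]); return p[:2]/p[2]
E
python3 - <<'E'
from h import *
snap("top","top1.png",scale=1.5); snap("scene","scene1.png",scale=1.5)
print(manip.tip_extent, manip.state())
for n in("top","scene"):
    d=np.load(n+".npz"); print(d["K"],-d["R"].T@d["t"],d["R"])
E
```

```text
0.017 {'clock': 0.1, 'joints': array([-1.31302668e+00,  5.32923306e-02,  1.61418044e+00,  8.26837251e-06,
        1.47599043e+00, -1.19029308e-01]), 'dq': array([-0.00121549, -0.00219058, -0.00440149, -0.000205  , -0.00153673,
       -0.00047666]), 'joint_torque': array([-9.15041292e-04, -3.94902027e+01, -3.71363461e+01, -1.11419702e-04,
        3.91552399e-03, -8.41765143e-06]), 'position': array([ 0.22981312, -0.58063523,  0.24717081]), 'tcp_rot': array([-9.33308411e-04,  9.82304895e-01,  1.87286462e-01, -6.07226402e-05]), 'ft_force': array([-0.27014182,  0.21027561,  0.93497259]), 'moment': array([-0.04093401, -0.00190943, -0.02595808]), 'grip_force': 0.0, 'gripper_width': 0.08551306840057862}
[[463.66511391   0.         248.94845914]
 [  0.         463.66511391 192.53855866]
 [  0.           0.           1.        ]] [0.45858594 0.01914744 1.39250786] [[ 3.56928005e-04 -9.99935340e-01 -1.13661037e-02]
 [-9.92807127e-01  1.00645994e-03 -1.19720492e-01]
 [ 1.19724190e-01  1.13270803e-02 -9.92742573e-01]]
[[434.54382654   0.         253.65400355]
 [  0.         434.54382654 190.17977843]
 [  0.           0.           1.        ]] [ 1.32304248 -0.02530359  1.11228282] [[ 0.08349875  0.99646341 -0.00941469]
 [ 0.81192887 -0.07350715 -0.57910985]
 [-0.57775382  0.04071089 -0.81519516]]
```

View pics/top1.png

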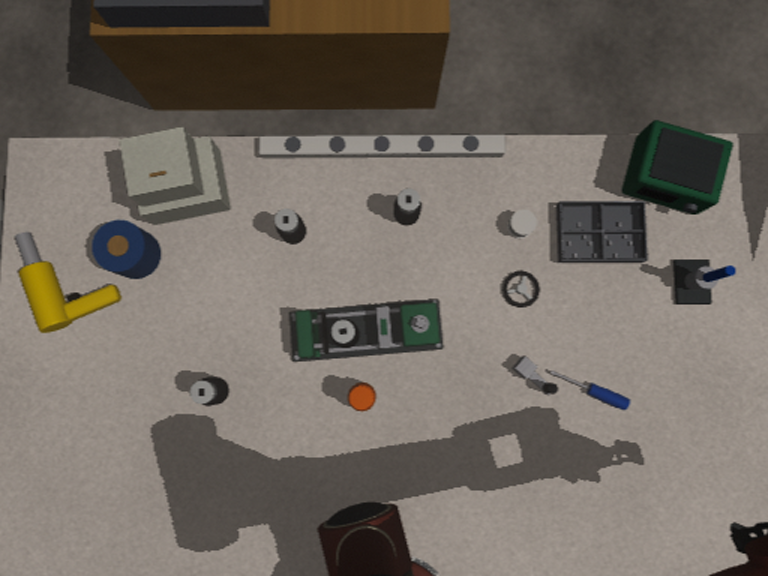

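View pics/scene1.png

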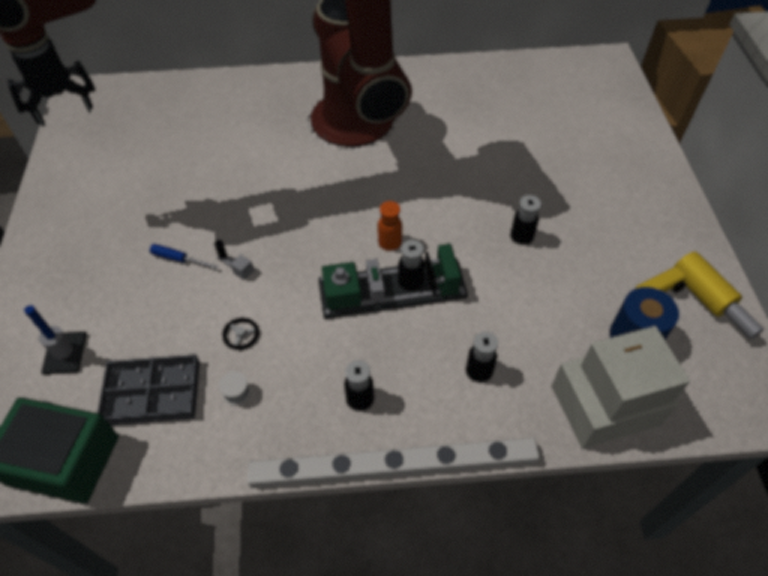

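Top picture (1.5×): fixture at (366,330) with its shaft at (420,322) and stop at the left end. The lamp in the clamp is at (343,332), spares at (289,225), (408,205) and (208,391), and the orange look-alike at (361,397). Crank candidates are the grey hub with arm and black handle at (524,367)/(550,388), the handwheel at (520,289) and the screwdriver at (590,390). The square hub, flat arm and black handle fit the crank. I'll confirm this in a crop that also shows the shaft.

```bash
python3 - <<'E'
from h import *
snap("top","crop1.png",(260,185,380,270),6.5)
E
```

```text
(no output)
```

View pics/crop1.png

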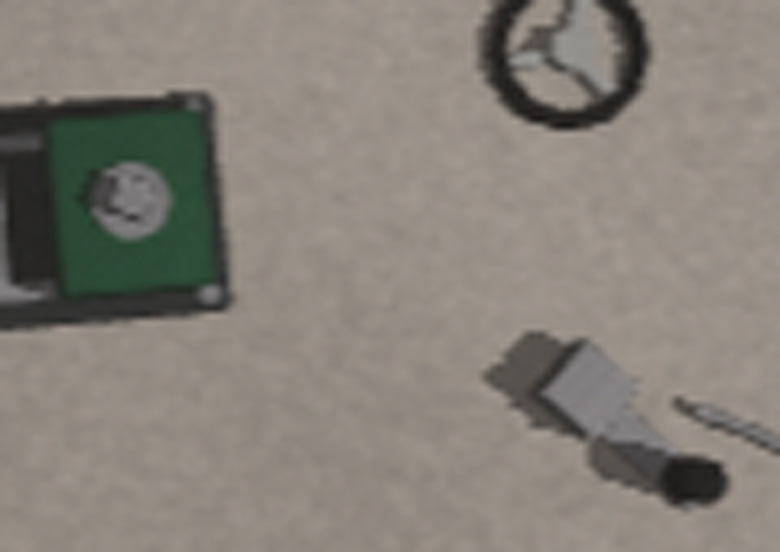

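The crop confirms the crank: square grey hub top at about (590,390), black handle top at (693,481), screwdriver tip close by at (680,402). The shaft collar is at (131,201). Next I'll measure poses.

```bash
python3 - <<'E'
from h import *
im=cv2.imread("top_raw.png")
c=lambda x,y,z:ray("top",260+x/6.5-.42,185+y/6.5-.42,z)
w=lambda x,y,z:ray("top",x/1.5-.17,y/1.5-.17,z)
hub=c(590,390,.036);ht=c(693,481,.055);print("hub",hub,"handle",ht,np.linalg.norm((ht-hub)[:2]),np.degrees(np.arctan2(*(ht-hub)[1::-1])))
for p in[(585,340),(640,388),(545,387)]:print(c(*p,.036))
print("collar",c(131,201,.07))
r=[w(439,300,.015),w(442,348,.015),w(291,310,.015),w(293,361,.015)];print(np.round(r,4))
f=(r[2]+r[3]-r[0]-r[1]);print("fix yaw",np.degrees(np.arctan2(f[1],f[0])),np.mean(r,0))
for n,p in dict(lamp=(343,330),s1=(287,218),s2=(408,198),s3=(203,391)).items():print(n,w(*p,.108))
print("wheel",w(520,289,.016),"scrtip",c(680,402,.005))
# composite
a=im[204:228,267:292];A=cv2.resize(a,None,fx=16,fy=16,interpolation=cv2.INTER_CUBIC)
b=im[232:266,330:376];s=9;B=cv2.resize(b,None,fx=s,fy=s,interpolation=cv2.INTER_CUBIC)
th=np.arctan2(*(ht-hub)[1::-1])
def dr(P):
    q=[((proj("top",x)-[330,232]+.5)*s-.5) for x in P]; cv2.polylines(B,[np.int32(q)],True,(0,0,255),1)
Rz=np.array([[np.cos(th),-np.sin(th)],[np.sin(th),np.cos(th)]])
dr([[*(hub[:2]+Rz@[x,y]),.036] for x,y in[(-.016,-.016),(.016,-.016),(.016,.016),(-.016,.016)]])
dr([[*(hub[:2]+Rz@[.06+.01*np.cos(t),.01*np.sin(t)]),.055] for t in np.linspace(0,6.28,20)])
H=max(A.shape[0],B.shape[0]);o=np.zeros((H,800,3),np.uint8)
o[:A.shape[0],:A.shape[1]]=A; wd=min(B.shape[1],800-A.shape[1]-2);o[:B.shape[0],402:402+min(B.shape[1],398)]=B[:,:398]
cv2.imwrite("pics/comp.png",o)
E
```

```text
hub [ 0.46984275 -0.25955981  0.036     ] handle [ 0.43006441 -0.29966528  0.055     ] 0.05648686258276615 -134.76536502937552
[ 0.49205943 -0.25790199  0.036     ]
[ 0.47073544 -0.28183813  0.036     ]
[ 0.47116824 -0.23955626  0.036     ]
collar [ 0.55197665 -0.05365142  0.07      ]
[[ 0.6027 -0.0951  0.015 ]
 [ 0.5075 -0.1     0.015 ]
 [ 0.5829  0.1994  0.015 ]
 [ 0.4819  0.194   0.015 ]]
fix yaw 94.40437180874947 [0.5437356  0.04959744 0.015     ]
lamp [0.53734584 0.09047871 0.108     ]
s1 [0.74868156 0.19736479 0.108     ]
s2 [ 0.78670927 -0.03097896  0.108     ]
s3 [0.42559496 0.34663295 0.108     ]
wheel [ 0.62442285 -0.25618159  0.016     ] scrtip [ 0.46467202 -0.30673556  0.005     ]
```

View pics/comp.png

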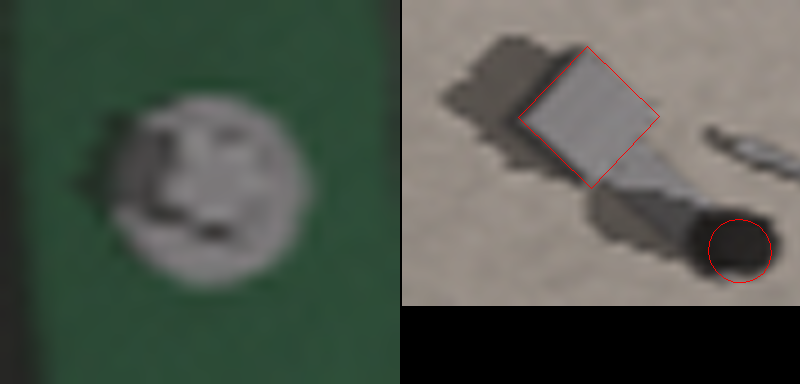

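Overlay: the hub fits to about 2 px (diamond at ~45°), and the handle top sits slightly right of and above the red circle, near (748,240). The collar disc is centred at (210,189) in the left panel, and the shaft square shows a dark lower edge running down-right by roughly 15°. I'll refine both with region fits.

```bash
cat > fit.py <<'E'
from h import *
from scipy.optimize import minimize, differential_evolution
S=8
def boxpts(x0,x1,y0,y1,z0,z1): return [(x,y,z) for x in(x0,x1) for y in(y0,y1) for z in(z0,z1)]
def cyl(cx,r,z0,z1): return [(cx+r*np.cos(a),r*np.sin(a),z) for a in np.linspace(0,6.28,24) for z in(z0,z1)]
def place(P,x,y,th,z0=0):
    P=np.array(P);c,s=np.cos(th),np.sin(th)
    return np.c_[x+c*P[:,0]-s*P[:,1],y+s*P[:,0]+c*P[:,1],P[:,2]+z0]
def score(par,parts,views,z0,pad=3):
    tot=0
    for n,(im,(u0,v0,u1,v1)) in views.items():
        lab=np.zeros(((v1-v0)*S,(u1-u0)*S),np.uint8)
        for i,P in enumerate(parts):
            q=np.array([proj(n,X) for X in place(P,*par,z0)])
            cv2.fillConvexPoly(lab,cv2.convexHull(np.int32(((q-[u0,v0]+.5)*S-.5))),i+1)
        pix=im[v0:v1,u0:u1].astype(float).reshape(-1,3)
        A=np.stack([cv2.resize((lab==k).astype(np.float32),(u1-u0,v1-v0),interpolation=cv2.INTER_AREA).ravel() for k in range(len(parts)+1)],1)
        A=A[:,A.sum(0)>.5]
        x=np.linalg.lstsq(A,pix,rcond=None)[0]; r=A@x-pix
        tot+=np.minimum(np.abs(r),25).sum()
    return tot
def fit(parts,views,x0,z0,d=(.006,.006,.25)):
    b=[(a-e,a+e) for a,e in zip(x0,d)]
    r=differential_evolution(score,b,args=(parts,views,z0),popsize=10,maxiter=40,seed=1,tol=1e-4)
    return r.x,r.fun
E
python3 - <<'E'
from fit import *
manip.read_camera
c=manip.read_camera("scene");cv2.imwrite("scene_raw.png",c["color"][:,:,::-1])
T=cv2.imread("top_raw.png");Sc=cv2.imread("scene_raw.png")
crank=[boxpts(0,.072,-.009,.009,0,.01),[(x,y,z) for x,y,z in boxpts(0,.072,-.009,.009,.01,.01)],
 boxpts(-.016,.016,-.016,.016,0,.036),boxpts(-.016,.016,-.016,.016,.036,.036),cyl(.06,.01,.01,.055)]
def bb(n,x,y,z,m): 
    q=proj(n,(x,y,z));return (int(q[0]-m),int(q[1]-m),int(q[0]+m),int(q[1]+m))
for vs in(("top",),("scene",),("top","scene")):
    v={n:({"top":T,"scene":Sc}[n],bb(n,.455,-.28,.02,22)) for n in vs}
    print(vs,fit(crank,v,(.47,-.26,-2.3),0,(.008,.008,.3)))
shaft=[cyl(0,.017,.066,.07)]
for vs in(("top",),("scene",),("top","scene")):
    v={n:({"top":T,"scene":Sc}[n],bb(n,.552,-.054,.075,9)) for n in vs}
    sh=[cyl(0,.0001,0,0)]  # unused
    f=lambda p:0
    # shaft: collar(round) + square sides + square top
    P=[cyl(0,.017,.066,.07),boxpts(-.008,.008,-.008,.008,.07,.091),boxpts(-.008,.008,-.008,.008,.091,.091)]
    print(vs,fit(P,v,(.552,-.054,.8),0,(.006,.006,.79)))
    print([(d,round(min(score((x,y,np.radians(d)),P,v,0) for x in [fit0] for y in [fit1]))) for fit0,fit1 in[(.552,-.0537)] for d in range(0,90,10)])
E
```

```text
('top',) (array([ 0.47027504, -0.26005305, -2.31080298]), np.float64(48400.65630188351))
('scene',) (array([ 0.47262784, -0.25663085, -2.30343328]), np.float64(107542.00876675532))
('top', 'scene') (array([ 0.47094432, -0.25861265, -2.31919656]), np.float64(159186.14699488302))
('top',) (array([ 0.55210774, -0.05451361,  1.23525459]), np.float64(5125.443820217216))
[(0, 5688), (10, 5777), (20, 5916), (30, 5883), (40, 5821), (50, 5730), (60, 5745), (70, 5573), (80, 5622)]
('scene',) (array([ 0.55592239, -0.05170975,  0.25761507]), np.float64(16245.43876040487))
[(0, 16972), (10, 16879), (20, 16853), (30, 16901), (40, 16957), (50, 16986), (60, 17014), (70, 17015), (80, 17010)]
('top', 'scene') (array([ 0.55231799, -0.05427342,  1.24591509]), np.float64(22158.825717559375))
[(0, 22660), (10, 22656), (20, 22769), (30, 22784), (40, 22778), (50, 22717), (60, 22759), (70, 22588), (80, 22632)]
```

Crank hub is at (0.4705, −0.2595) with yaw −132.4°, shaft at (0.552, −0.054) with a square angle of about 71° (mod 90). I'll grip first across x to centre that axis, then across y. First move: go above the hub.

```bash
cat > to.py <<'E'
import sys
from bench import manip
import numpy as np
from scipy.spatial.transform import Rotation as Rn
s=manip.state();q=s["tcp_rot"];R=Rn.from_quat([q[1],q[2],q[3],q[0]])
x,y,z=map(float,sys.argv[1:4]); M=R.as_matrix()
print("tool-x yaw deg",np.degrees(np.arctan2(M[1,0],M[0,0])),"tilt",M[:2,2])
print("delta tool",np.round(M.T@(np.array([x,y,z])-s["position"]),4),"j6",s["joints"][5])
E
python3 -m crank '[{"sx": 0.0285,"sy": -0.0175},{"sx": 0.0285,"sy": -0.0175},{"sx": 0.0285,"sy": -0.0175},{"sx": 0.0285,"sy": -0.0175},{"sx": 0.0285,"sy": -0.0175},{"sx": 0.0285,"sy": -0.0175},{"sx": 0.0285,"sy": -0.0175},{"sx": 0.0285,"sy": -0.0175},{"sx": 0.0285,"sy": -0.0175},{"sx": 0.0285,"sy": -0.0175},{"sx": 0.0285,"sy": -0.0175},{"sx": 0.0285,"sy": -0.0175}]' .05
python3 -m crank '[{"drz": 0.1117},{"drz": 0.1117},{"drz": 0.1117},{"drz": 0.1117},{"drz": 0.1117},{"drz": 0.1117},{"drz": 0.1117},{"drz": 0.1117},{"drz": 0.1117},{"drz": 0.1117}]'
python3 to.py .4705 -.2595 .13
```

```text
clock: 1.2
position: [0.4713, -0.2585, 0.2482]
tcp_rot: [0.0, 0.982, 0.187, 0.0]
ft_force: [0.3, 0.1, 0.4]
gripper_width: 0.0497
grip_force: 0.0
clock: 2.03
position: [0.4706, -0.2599, 0.248]
tcp_rot: [-0.0, 0.931, -0.364, -0.0]
ft_force: [-0.1, 0.9, -0.1]
gripper_width: 0.0499
grip_force: 0.0
tool-x yaw deg -42.73027612865926 tilt [-0.00040381  0.00031015]
delta tool [-0.0003 -0.0003  0.118 ] j6 1.6734345095780296
```

```bash

python3 -m crank '[{"sz": 0.03},{"sz": 0.03},{"sz": 0.03},{"sz": 0.03},{"sz": 0.03},{"sz": 0.025},{"sz": 0.02},{"sz": 0.01},{"sz": 0.01},{}]'
python3 -m crank '[{},{},{},{},{},{}]' .0
```

```text
clock: 2.87
position: [0.4698, -0.2594, 0.0317]
tcp_rot: [-0.0, 0.932, -0.362, -0.001]
ft_force: [-0.3, 0.3, 0.2]
gripper_width: 0.0505
grip_force: 0.0
clock: 3.37
position: [0.4717, -0.2608, 0.0349]
tcp_rot: [0.0, 0.932, -0.362, 0.001]
ft_force: [0.1, 0.0, 5.2]
gripper_width: 0.031
grip_force: 62.8
```

```bash

python3 -m crank '[{},{},{}]' .05
python3 -m crank '[{"sz": -0.03,"drz": -0.1},{"sz": -0.02,"drz": -0.1235},{"drz": -0.1235},{"drz": -0.1235},{"drz": -0.1235},{"drz": -0.1235},{"drz": -0.1235},{"drz": -0.1235},{"drz": -0.1235},{"drz": -0.1235},{"drz": -0.1235},{"drz": -0.1235}]'
python3 -m crank '[{"drz": -0.1125},{}]'
python3 to.py .4717 -.2608 .024
python3 - <<'E'
from fit import *
for n in("top","scene"):
    c=manip.read_camera(n);cv2.imwrite(n+"_raw2.png",c["color"][:,:,::-1])
E
```

```text
clock: 3.62
position: [0.4703, -0.2597, 0.0328]
tcp_rot: [-0.0, 0.932, -0.362, -0.001]
ft_force: [-0.9, -0.6, 0.1]
gripper_width: 0.0501
grip_force: 0.0
clock: 4.62
position: [0.4703, -0.2597, 0.0827]
tcp_rot: [-0.001, 0.935, 0.354, -0.0]
ft_force: [-0.5, -0.4, -0.4]
gripper_width: 0.0499
grip_force: 0.0
clock: 4.78
position: [0.4703, -0.2598, 0.0828]
tcp_rot: [-0.0, 0.915, 0.404, -0.0]
ft_force: [-0.8, 0.0, 0.3]
gripper_width: 0.0504
grip_force: 0.0
tool-x yaw deg 47.70374493608737 tilt [-0.0008981   0.00062354]
delta tool [0.0002 0.0018 0.0587] j6 0.09509194885946687
```

```bash

python3 -m crank '[{"sy": 0.0005,"sz": 0.02},{"sy": 0.0005,"sz": 0.02},{"sz": 0.014},{"sz": 0.005},{}]'
python3 -m crank '[{},{},{},{},{},{}]' .0
python3 -m crank '[{"sz": -0.02},{"sz": -0.03},{"sz": -0.03},{"sz": -0.03},{"sz": -0.03},{},{},{}]'
python3 to.py .5515 -.0545 .164; python3 -c "
from bench import manip;s=manip.state();print(s['ft_force'],s['moment'],s['position'])"
```

```text
clock: 5.3
position: [0.4702, -0.2598, 0.0225]
tcp_rot: [-0.002, 0.915, 0.403, -0.001]
ft_force: [0.4, 0.8, -0.8]
gripper_width: 0.0499
grip_force: 0.0
clock: 5.8
position: [0.4722, -0.2612, 0.0254]
tcp_rot: [0.001, 0.915, 0.403, 0.001]
ft_force: [-0.5, 1.2, 3.9]
gripper_width: 0.031
grip_force: 60.2
clock: 6.47
position: [0.4703, -0.2599, 0.1621]
tcp_rot: [-0.001, 0.915, 0.404, -0.001]
ft_force: [0.7, 1.0, -4.7]
gripper_width: 0.0309
grip_force: 60.5
tool-x yaw deg 47.59981061534082 tilt [-0.00269216  0.0019896 ]
delta tool [ 0.2064 -0.0786 -0.0017] j6 0.09665560530150585
[ 0.69833633  1.00586346 -4.66205653] [0.09979362 0.03575407 0.00169231] [ 0.47034482 -0.25993134  0.16209107]
```

```bash

python3 -m crank '[{"sx": 0.02,"sy": -0.0075},{"sx": 0.027,"sy": -0.0102},{"sx": 0.027,"sy": -0.0102},{"sx": 0.027,"sy": -0.0102},{"sx": 0.027,"sy": -0.0102},{"sx": 0.027,"sy": -0.0102},{"sx": 0.027,"sy": -0.0102},{"sx": 0.025,"sy": -0.01},{"drz": -0.1065},{"drz": -0.1065},{"drz": -0.1065},{"drz": -0.1065}]'
python3 -m crank '[{"sz": 0.02},{"sz": 0.01},{},{}]'
python3 to.py .552 -.054 .116
python3 - <<'E'
from h import *
snap("top","t3.png"); snap("scene","s3.png",(190,130,290,205),7)
E
```

```text
clock: 7.47
position: [0.5509, -0.054, 0.1603]
tcp_rot: [-0.002, 0.807, 0.59, -0.002]
ft_force: [0.5, 0.6, -3.9]
gripper_width: 0.0313
grip_force: 60.6
clock: 7.8
position: [0.5509, -0.0543, 0.1311]
tcp_rot: [-0.002, 0.809, 0.588, -0.002]
ft_force: [0.2, 0.2, -3.4]
gripper_width: 0.0307
grip_force: 60.3
tool-x yaw deg 71.98880742529397 tilt [-0.00599731  0.00142536]
delta tool [0.0007 0.0011 0.0151] j6 0.08159031270650081
```

View pics/s3.png

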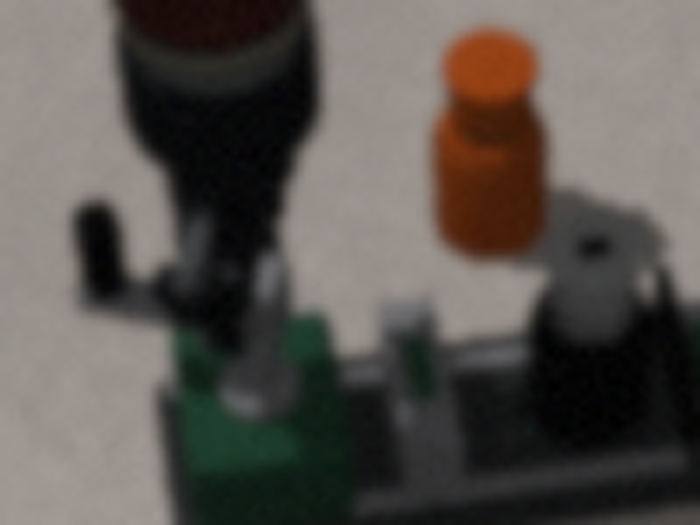

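The scene crop shows the crank held level at (130,290), handle pointing away from the lamp, just above the shaft (262,380). I'll centre it and lower gently.

```bash

python3 -m crank '[{"sx": 0.0007,"sy": 0.001,"sz": 0.006},{"sz": 0.005},{"sz": 0.002},{}]'
python3 -m crank '[{"sz": 0.002},{"sz": 0.002},{"sz": 0.001},{}]'
python3 -c "
from bench import manip;s=manip.state();print(s['ft_force'],s['moment'],s['position'])"
```

```text
clock: 8.23
position: [0.5536, -0.0543, 0.1205]
tcp_rot: [-0.001, 0.809, 0.588, -0.0]
ft_force: [-0.3, 0.2, -3.8]
gripper_width: 0.0309
grip_force: 60.5
clock: 8.57
position: [0.5541, -0.0544, 0.1164]
tcp_rot: [0.0, 0.809, 0.588, 0.0]
ft_force: [-0.4, -0.5, -3.0]
gripper_width: 0.031
grip_force: 60.7
[-0.39814986 -0.51952117 -3.00621169] [ 0.07629127 -0.03308128 -0.00794102] [ 0.55411637 -0.05443309  0.11638986]
```

```bash

for i in 1 2; do python3 -m crank '[{},{},{}]' | head -2; python3 to.py .552 -.054 .113;done
```

```text
clock: 8.82
position: [0.5541, -0.0544, 0.1164]
tool-x yaw deg 72.01039757387052 tilt [ 1.84357071e-04 -3.23629630e-05]
delta tool [-0.0003 -0.0022  0.0034] j6 0.08242308138297869
clock: 9.07
position: [0.5541, -0.0544, 0.1164]
tool-x yaw deg 72.01128990533157 tilt [ 2.03029707e-04 -3.28855165e-05]
delta tool [-0.0003 -0.0022  0.0034] j6 0.08240501761155106
```

The tool settles at (0.5541, −0.0544). With the hub-derived camera bias, the shaft should be at about (0.554, −0.055). The underside is now at the tip height, so I'll feel downward.

```bash

for i in 1; do python3 -m crank '[{"sx": -0.0005,"sz": 0.001},{"sz": 0.001},{},{}]'; python3 -m crank '[{"sz": 0.001},{},{}]';done;  python3 -c "
from bench import manip;s=manip.state();print(s['ft_force'],s['moment'],s['position'])"
```

```text
clock: 9.4
position: [0.5543, -0.0546, 0.116]
tcp_rot: [-0.0, 0.809, 0.588, 0.0]
ft_force: [-3.9, 2.4, 6.3]
gripper_width: 0.0306
grip_force: 61.6
clock: 9.65
position: [0.5544, -0.0546, 0.1158]
tcp_rot: [-0.0, 0.809, 0.588, 0.0]
ft_force: [-5.4, 2.1, 8.8]
gripper_width: 0.0311
grip_force: 62.1
[-5.43106144  2.14862972  8.78141516] [0.60764588 1.05197306 0.00107714] [ 0.55442107 -0.05463647  0.11582799]
```

```bash

python3 -m crank '[{"sy": -0.001},{},{},{}]';  python3 -c "
from bench import manip;s=manip.state();print(s['ft_force'],s['moment'],s['position'])"
python3 -m crank '[{"sy": -0.0005},{},{},{}]';  python3 -c "
from bench import manip;s=manip.state();print(s['ft_force'],s['moment'],s['position'])"
```

```text
clock: 9.98
position: [0.5542, -0.0546, 0.1159]
tcp_rot: [0.001, 0.809, 0.588, 0.001]
ft_force: [-2.2, 1.8, 5.8]
gripper_width: 0.0308
grip_force: 61.6
[-2.1669516   1.80753176  5.81058296] [0.44468857 0.53681667 0.02889575] [ 0.55421215 -0.0545657   0.11588479]
clock: 10.32
position: [0.5541, -0.0545, 0.1159]
tcp_rot: [0.001, 0.809, 0.588, 0.001]
ft_force: [-1.4, 0.8, 6.0]
gripper_width: 0.0309
grip_force: 61.5
[-1.41771668  0.83575541  5.98154908] [0.38308551 0.28985726 0.01300265] [ 0.55410992 -0.0545478   0.11593853]
```

```bash
cat > st.py <<'E'
from bench import manip;import numpy as np
s=manip.state();q=s['tcp_rot'];print(np.round(s['ft_force'],1),np.round(s['moment'],2),np.round(s['position'],4),"yaw",round(np.degrees(2*np.arctan2(q[2],q[1])),1),round(s['clock'],1))
E
python3 -m crank '[{"drz": -0.04},{},{"drz": -0.04},{}]'>/dev/null; python3 st.py
python3 -m crank '[{"drz": -0.04},{},{"drz": -0.04},{}]'>/dev/null; python3 st.py
python3 -m crank '[{"drz": 0.08},{"drz": 0.08},{}]'>/dev/null; python3 st.py
python3 -m crank '[{"drz": 0.04},{},{"drz": 0.04},{}]'>/dev/null; python3 st.py
python3 -m crank '[{"drz": 0.04},{},{"drz": 0.04},{}]'>/dev/null; python3 st.py
```

```text
[-0.8  1.4  5.9] [0.37 0.03 0.04] [ 0.5545 -0.0546  0.116 ] yaw 76.7 10.7
[0.8 2.1 5.3] [ 0.39 -0.06 -0.02] [ 0.5547 -0.0545  0.1161] yaw 81.2 11.0
[-1.3 -0.4  6.3] [ 0.17  0.17 -0.03] [ 0.5543 -0.055   0.1161] yaw 71.9 11.2
[-1.4 -0.6  7.5] [0.09 0.33 0.  ] [ 0.5542 -0.0551  0.1161] yaw 67.4 11.6
[-1.7 -0.4  6.6] [0.02 0.31 0.02] [ 0.5541 -0.0552  0.1161] yaw 62.8 11.9
```

```bash

python3 -m crank '[{"sz": -0.004},{"drz": -0.08},{"drz": -0.08},{},{},{}]'>/dev/null; python3 st.py; python3 to.py .552 -.0543 .116
python3 - <<'E'
from h import *
snap("top","t4.png",(255,190,315,235),13)
E
```

```text
[ 0.1  0.4 -3.6] [ 0.06  0.02 -0.04] [ 0.5521 -0.0544  0.1168] yaw 71.9 12.4
tool-x yaw deg 71.9139848149961 tilt [-0.00079944  0.00015312]
delta tool [ 0.     -0.0002  0.0008] j6 0.08337317252801128
```

View pics/t4.png

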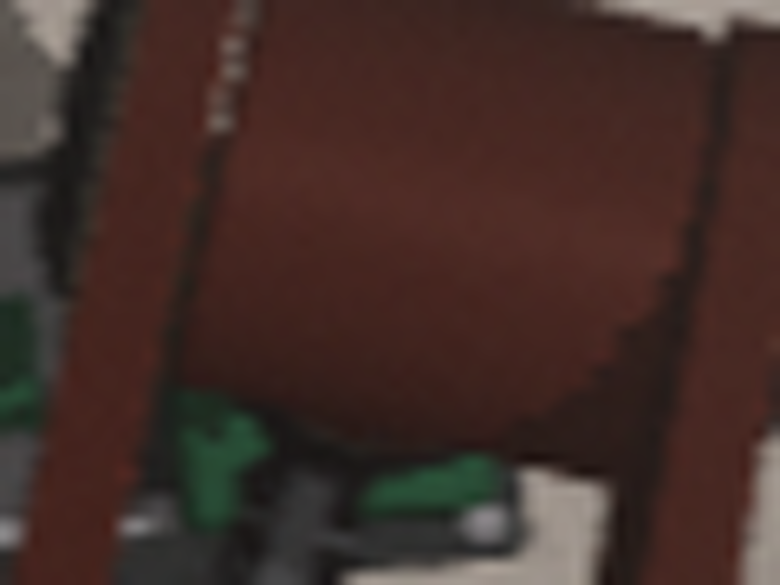

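The top view is blocked by the arm. Free of contact, the tool settles at (0.5521, −0.0544), which matches the uncorrected estimate, so I'll lower again there.

```bash

python3 -m crank '[{"sz": 0.001},{"sz": 0.001},{},{}]'>/dev/null; python3 st.py
python3 -m crank '[{"sz": 0.001},{"sz": 0.001},{},{}]'>/dev/null; python3 st.py
```

```text
[-2.5  1.1  2.9] [0.2  0.46 0.06] [ 0.5527 -0.0545  0.1161] yaw 72.0 12.8
[-7.9  1.5 10.4] [0.38 1.22 0.06] [ 0.553  -0.0546  0.1157] yaw 72.0 13.1
```

```bash
python3 - <<'E'
from fit import *
T=cv2.imread("top_raw2.png");Sc=cv2.imread("scene_raw2.png")
tiles=[]
for n,im,(x,y) in(("scene",Sc,(.5545,-.0520)),("top",T,(.552,-.0540))):
    q=proj(n,(x,y,.08));u0,v0=int(q[0])-9,int(q[1])-9;s=14
    B0=cv2.resize(im[v0:v0+18,u0:u0+18],None,fx=s,fy=s,interpolation=cv2.INTER_CUBIC)
    B0=cv2.convertScaleAbs(B0,alpha=1.6,beta=-60)
    for a in(None,-18,15):
        B=B0.copy()
        if a is not None:
            P=place([(sx*.008,sy*.008,z) for z in(.07,.09) for sx,sy in((-1,-1),(1,-1),(1,1),(-1,1))],x,y,np.radians(a))
            Q=np.int32([((proj(n,X)-[u0,v0]+.5)*s-.5) for X in P])
            cv2.polylines(B,[Q[4:]],True,(0,0,255),1)
            for i in range(4):cv2.line(B,tuple(map(int,Q[i])),tuple(map(int,Q[i+4])),(0,255,255),1)
        tiles.append(B)
cv2.imwrite("pics/sh.png",np.vstack([np.hstack(tiles[:3]),np.hstack(tiles[3:])]))
E
```

```text
(no output)
```

View pics/sh.png

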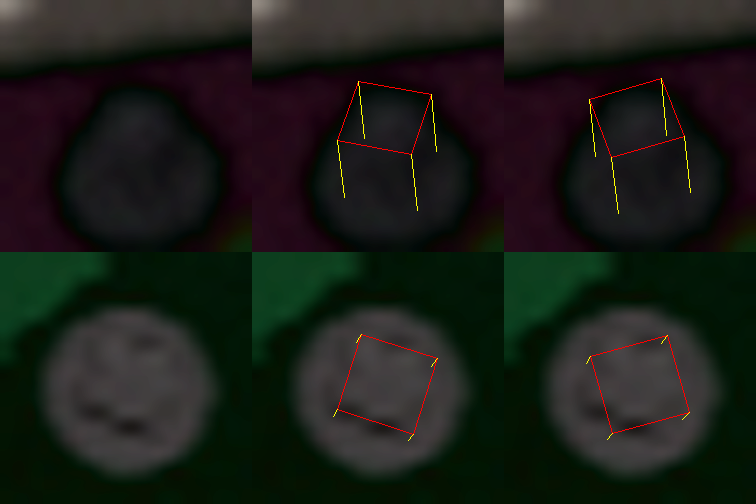

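The collar view is ambiguous between about −18° and +15°. I'll feel for it with a light press and turn onwards.

```bash

python3 -m crank '[{"drz": -0.06},{"drz": -0.06},{}]'>/dev/null; python3 st.py
python3 -m crank '[{"drz": -0.06},{"drz": -0.06},{}]'>/dev/null; python3 st.py
python3 -m crank '[{"drz": -0.06},{"drz": -0.06},{}]'>/dev/null; python3 st.py
python3 -m crank '[{"drz": -0.06},{"drz": -0.06},{}]'>/dev/null; python3 st.py
python3 -m crank '[{"drz": -0.06},{"drz": -0.06},{}]'>/dev/null; python3 st.py
python3 -m crank '[{"drz": -0.06},{"drz": -0.06},{}]'>/dev/null; python3 st.py
```

```text
[-3.3  1.   8.9] [0.27 0.44 0.03] [ 0.5542 -0.0547  0.1159] yaw 79.0 13.4
[-0.   0.8  7.1] [ 0.32  0.1  -0.02] [ 0.5547 -0.0546  0.116 ] yaw 85.9 13.6
[-0.   1.5  6.7] [ 0.37 -0.03 -0.02] [ 0.555  -0.0545  0.1161] yaw 92.7 13.9
[1.3 1.5 7.3] [ 0.44 -0.12  0.01] [ 0.5551 -0.0544  0.1161] yaw 99.6 14.1
[0.4 1.2 6.3] [ 0.36 -0.09  0.04] [ 0.5552 -0.0544  0.1161] yaw 106.5 14.4
[0.5 2.3 6.9] [ 0.44 -0.16  0.01] [ 0.5552 -0.0544  0.1161] yaw 113.4 14.6
```

The height stays constant at all angles, so this is flat contact and the offset is lateral. Pressure moments point to +y. I'll turn back to 72° and slide toward +y under a light press.

```bash

python3 -m crank '[{"sz": -0.002,"drz": 0.12},{"drz": 0.12},{"drz": 0.12},{"drz": 0.12},{"drz": 0.12},{"drz": 0.12},{"sz": 0.0015},{}]'>/dev/null; python3 st.py
python3 -m crank '[{"sx": 0.001,"sy": -0.0003},{},{}]'>/dev/null; python3 st.py
python3 -m crank '[{"sx": 0.001,"sy": -0.0003},{},{}]'>/dev/null; python3 st.py
python3 -m crank '[{"sx": 0.001,"sy": -0.0003},{},{}]'>/dev/null; python3 st.py
python3 -m crank '[{"sx": 0.001,"sy": -0.0003},{},{}]'>/dev/null; python3 st.py
```

```text
[-5.1  0.3  8.6] [0.25 0.78 0.08] [ 0.5533 -0.0547  0.1158] yaw 72.1 15.3
[-3.8 -2.5  8.3] [-0.26  0.73  0.05] [ 0.5534 -0.0544  0.1158] yaw 72.1 15.5
[-0.1  0.4 -3.4] [0.05 0.03 0.05] [ 0.5527 -0.0523  0.1136] yaw 72.1 15.8
[ 2.3 -1.1 -5.3] [-0.19 -0.32  0.04] [ 0.5523 -0.0512  0.1129] yaw 72.0 16.0
[ 2.5 -3.1 -6.8] [-0.5  -0.46  0.03] [ 0.5525 -0.0505  0.1133] yaw 72.0 16.3
```

It dropped in at about (0.5527, −0.052). I'll back off the overshoot and lower.

```bash

python3 -m crank '[{"sx": -0.0013,"sy": 0.0004},{"sz": 0.001},{}]'>/dev/null; python3 st.py
python3 -m crank '[{"sz": 0.0015},{"sz": 0.0015},{}]'>/dev/null; python3 st.py
python3 -m crank '[{"sz": 0.0015},{"sz": 0.0015},{}]'>/dev/null; python3 st.py
```

```text
[ 0.5  0.4 -3.9] [ 0.06 -0.15  0.03] [ 0.5523 -0.0513  0.1127] yaw 72.0 16.5
[ 0.2 -0.4 -4.4] [ 0.07 -0.08 -0.01] [ 0.5523 -0.0515  0.1094] yaw 72.0 16.8
[ 0.6  0.3 -3.9] [ 0.08 -0.02 -0.02] [ 0.5523 -0.0515  0.1063] yaw 72.0 17.0
```

```bash

python3 -m crank '[{"sz": 0.0015},{"sz": 0.0015},{"sz": 0.0015},{"sz": 0.0015},{}]'>/dev/null; python3 st.py
python3 -m crank '[{"sz": 0.001},{"sz": 0.001},{"sz": 0.001},{}]'>/dev/null; python3 st.py
python3 -m crank '[{"sz": 0.001},{"sz": 0.001},{},{}]'>/dev/null; python3 st.py
```

```text
[-0.2 -0.7 -3.9] [ 0.07 -0.08  0.03] [ 0.5523 -0.0515  0.1003] yaw 72.0 17.4
[ 0.4  0.3 -3.5] [ 0.07 -0.01 -0.02] [ 0.5524 -0.0516  0.0975] yaw 72.0 17.8
[-0.8 -0.4 -3.9] [ 0.03 -0.01  0.01] [ 0.5525 -0.0516  0.0957] yaw 72.0 18.1
```

```bash

python3 -m crank '[{"sz": 0.001},{},{}]'>/dev/null; python3 st.py
python3 -m crank '[{"sz": 0.001},{},{}]'>/dev/null; python3 st.py
```

```text
[-2.3  0.2  0.6] [0.14 0.35 0.02] [ 0.5528 -0.0516  0.0954] yaw 72.0 18.4
[-5.4  1.2  6.5] [ 0.21  0.88 -0.04] [ 0.5528 -0.0517  0.0954] yaw 72.0 18.6
```

Seated: TCP at 0.0954 gives the underside at 0.070, the collar height, with contact force now. I'll release and shift 60 mm along tool −x to the handle.

```bash

python3 -m crank '[{"sz": -0.001},{},{},{}]' .05 | tail -3
python3 -m crank '[{"sz": -0.02},{"sz": -0.02},{"sz": -0.02},{"sx": -0.02},{"sx": -0.02},{"sx": -0.02},{},{},{}]' | sed -n 4,5p; python3 st.py; python3 to.py .5343 -.1087 .108
python3 - <<'E'
from h import *
snap("scene","s5.png",(190,130,320,225),6)
E
```

```text
ft_force: [-0.1, 0.3, -0.5]
gripper_width: 0.05
grip_force: 0.0
ft_force: [1.3, -0.1, 0.1]
gripper_width: 0.0499
[ 1.3 -0.1  0.1] [-0.02 -0.03  0.02] [ 0.5341 -0.1083  0.1547] yaw 72.0 19.7
tool-x yaw deg 72.00005951166848 tilt [5.39424899e-05 4.76136465e-04]
delta tool [-0.0003  0.0003  0.0467] j6 -0.02287459732467833
```

View pics/s5.png

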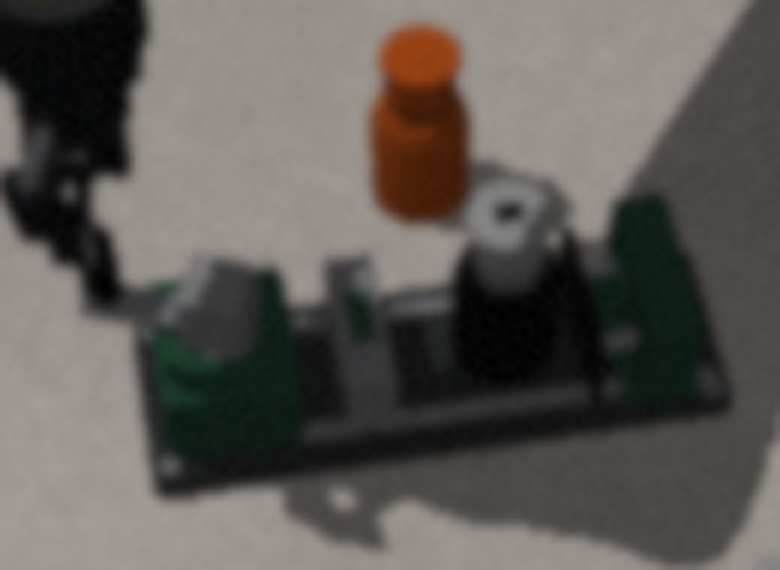

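The scene crop shows the crank down on the head with its hub at (215,310), the handle under the open gripper at (95,285), and the lamp between jaw and pad. I'll lower, grip the handle and wind half a turn.

```bash

python3 -m crank '[{"sz": 0.02},{"sz": 0.015},{"sz": 0.009},{},{},{}]' | sed -n 2,4p
python3 -m crank '[{},{},{},{},{},{}]' 0; python3 st.py
python3 -m crank '[{"sx": 0.002,"sy": -0.0155},{"sx": 0.006,"sy": -0.0145},{"sx": 0.0095,"sy": -0.0124}]'; python3 st.py
```

```text
position: [0.5347, -0.1086, 0.1117]
tcp_rot: [0.001, 0.809, 0.588, 0.0]
ft_force: [0.1, -0.2, -0.5]
clock: 20.75
position: [0.5346, -0.1089, 0.1116]
tcp_rot: [0.001, 0.809, 0.588, 0.0]
ft_force: [-0.6, -0.8, 3.6]
gripper_width: 0.0182
grip_force: 58.5
[-0.6 -0.8  3.6] [ 0.08 -0.06  0.02] [ 0.5346 -0.1089  0.1116] yaw 72.0 20.8
clock: 21.0
position: [0.5004, -0.0801, 0.1124]
tcp_rot: [0.003, 0.809, 0.587, 0.001]
ft_force: [3.7, -2.2, 3.7]
gripper_width: 0.0185
grip_force: 58.9
[ 3.7 -2.2  3.7] [-0.32 -1.02  0.01] [ 0.5004 -0.0801  0.1124] yaw 72.0 21.0
```

Winding works (about 3 N of drag). I'll carry on with 15° rows.

```bash

python3 -m crank '[{"sx": 0.0124,"sy": -0.0095},{"sx": 0.0145,"sy": -0.006},{"sx": 0.0155,"sy": -0.002},{"sx": 0.0155,"sy": 0.002},{"sx": 0.0145,"sy": 0.006},{"sx": 0.0124,"sy": 0.0095},{"sx": 0.0095,"sy": 0.0124},{"sx": 0.006,"sy": 0.0145},{"sx": 0.002,"sy": 0.0155}]'>/dev/null; python3 st.py
python3 -m crank '[{"sx": -0.002,"sy": 0.0155},{"sx": -0.006,"sy": 0.0145},{"sx": -0.0095,"sy": 0.0124},{"sx": -0.0124,"sy": 0.0095},{"sx": -0.0145,"sy": 0.006},{"sx": -0.0155,"sy": 0.002}]'>/dev/null; python3 st.py
python3 -m crank '[{"sx": -0.0155,"sy": -0.002},{"sx": -0.0145,"sy": -0.006},{"sx": -0.0124,"sy": -0.0095},{"sx": -0.0095,"sy": -0.0124},{"sx": -0.006,"sy": -0.0145},{"sx": -0.002,"sy": -0.0155}]'>/dev/null; python3 st.py
python3 - <<'E'
from h import *
snap("scene","s6.png",(200,130,320,220),6)
snap("top","t6.png",(190,195,300,245),6)
E
```

```text
[-2.6  2.3  8.3] [-0.12  0.67 -0.02] [0.5722 0.007  0.1128] yaw 72.1 21.8
[-3.4  5.2  9.5] [ 1.04  1.11 -0.  ] [ 0.6107 -0.0699  0.1127] yaw 72.0 22.2
[6.  5.6 2.8] [ 1.14 -1.15  0.06] [ 0.5357 -0.1084  0.1124] yaw 71.9 22.8
```

View pics/s6.png

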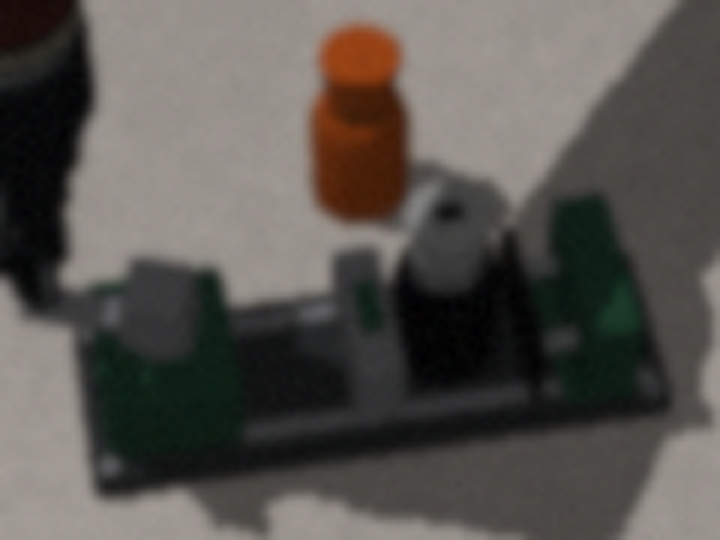

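One turn done. The jaw (370,320) is close to or against the lamp foot (400,320), and the gap to the pad face (~520) is about 10 mm. I'll continue in finer rows and watch the tangential force.

```bash
cat > tg.py <<'E'
from bench import manip;import numpy as np
s=manip.state();p=s['position'][:2]-[.5528,-.0516];r=np.linalg.norm(p);e=p/r;t=np.array([e[1],-e[0]]);f=s['ft_force']
print("th %.1f r %.1f mm  Ft %.1f Fr %.1f Fz %.1f t %.1f"%(np.degrees(np.arctan2(p[1],p[0])),r*1e3,f[:2]@t,f[:2]@e,f[2],s['clock']))
E
python3 tg.py
python3 -m crank '[{"sx": 0.0005,"sy": -0.0078},{"sx": 0.0015,"sy": -0.0077},{"sx": 0.0025,"sy": -0.0074},{"sx": 0.0035,"sy": -0.007}]'>/dev/null; python3 tg.py
python3 -m crank '[{"sx": 0.0044,"sy": -0.0065},{"sx": 0.0052,"sy": -0.0059},{"sx": 0.0059,"sy": -0.0052},{"sx": 0.0065,"sy": -0.0044}]'>/dev/null; python3 tg.py
python3 -m crank '[{"sx": 0.007,"sy": -0.0035},{"sx": 0.0074,"sy": -0.0025},{"sx": 0.0077,"sy": -0.0015},{"sx": 0.0078,"sy": -0.0005}]'>/dev/null; python3 tg.py
python3 - <<'E'
from h import *
snap("scene","s7.png",(200,130,320,220),6)
E
```

```text
th -108.7 r 59.4 mm  Ft -0.3 Fr -3.1 Fz 4.8 t 22.9
th -136.8 r 59.2 mm  Ft -3.6 Fr -4.2 Fz 3.9 t 23.2
th -167.1 r 59.4 mm  Ft -4.1 Fr -1.7 Fz 7.0 t 23.5
th 163.0 r 59.8 mm  Ft -4.6 Fr 2.2 Fz 11.3 t 23.9
```

View pics/s7.png

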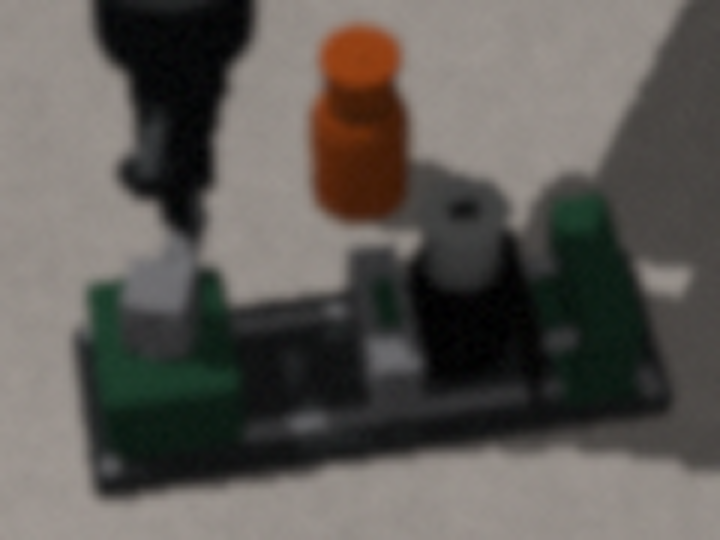

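The lamp now slides ahead of the jaw (head 450→465 px), with roughly 5 mm left to the pad (foot edge ~515, pad ~525). From here I'll go by numbers only: tangential force plus tracked lamp and pad pixels.

```bash
cat > sv.py <<'E'
import sys;from h import *
for n in("scene","top"):cv2.imwrite(f"{n}_w{sys.argv[1]}.png",manip.read_camera(n)["color"][:,:,::-1])
E
python3 sv.py 0
python3 -m crank '[{"sx": 0.0078,"sy": 0.0005},{"sx": 0.0077,"sy": 0.0015},{"sx": 0.0074,"sy": 0.0025},{"sx": 0.007,"sy": 0.0035}]'>/dev/null; python3 tg.py;python3 sv.py 1
python3 -m crank '[{"sx": 0.0065,"sy": 0.0044},{"sx": 0.0059,"sy": 0.0052}]'>/dev/null; python3 tg.py;python3 sv.py 2
python3 -m crank '[{"sx": 0.0052,"sy": 0.0059},{"sx": 0.0044,"sy": 0.0065}]'>/dev/null; python3 tg.py;python3 sv.py 3
python3 - <<'E'
from h import *
# horizontal gray/green profiles of scene through lamp foot, pad, stop (rows 178-186)
for k in range(4):
    im=cv2.imread(f"scene_w{k}.png").astype(float)
    print(k,"G-R",np.round((im[172:180,276:304,1]-im[172:180,276:304,2]).mean(0)).astype(int))
    print(k,"R  ",np.round(im[172:180,276:304,2].mean(0)).astype(int))
E
```

```text
th 133.2 r 60.5 mm  Ft -5.5 Fr 4.8 Fz 14.6 t 24.3
th 118.4 r 60.9 mm  Ft -5.8 Fr 6.3 Fz 15.4 t 24.6
th 103.5 r 61.3 mm  Ft -6.5 Fr 5.9 Fz 16.3 t 24.9
0 G-R [ 0  0  0  0  0  1  0  1  0 -1  0  0  2  5  6  7  8 10 12 14 14 15 15 16
 16 16 16 13]
0 R   [42 42 41 40 36 30 23 13  7  8 16 27 35 37 36 31 22 16 11 12 13 14 14 14
 13 13 14 16]
1 G-R [ 0  0  0  0  0  0  0  0  0 -1  0  0  1  4  6  7  8 10 12 14 14 15 16 16
 15 16 16 14]
1 R   [39 42 41 40 37 35 29 20 12  9 18 34 44 47 44 36 25 17 12 12 14 13 14 15
 15 15 14 16]
2 G-R [ 0  0  0  0  0  0  0  0  0  0 -1  0  2  5  6  7  8 10 12 14 15 15 15 16
 17 19 20 18]
2 R   [40 42 41 41 39 38 32 26 16  8 12 24 38 45 45 37 26 16 12 11 12 14 13 14
 15 19 20 20]
3 G-R [ 0  0  0  0  1  1  0  0  0  0  0  0  0  3  6  7  8 10 12 14 15 16 15 16
 16 16 15 14]
3 R   [37 40 42 42 40 38 34 29 22 11  8 18 33 42 43 37 25 16 12 12 13 14 14 13
 14 14 14 19]
```

```bash

python3 -m crank '[{"sx": 0.0035,"sy": 0.007},{"sx": 0.0025,"sy": 0.0074}]'>/dev/null; python3 tg.py;python3 sv.py 4
python3 - <<'E'
from h import *
def edges(f,r0,r1):
    p=cv2.imread(f).astype(float)[r0:r1,276:304,2].mean(0); i=5+p[5:13].argmin(); L=p[:i].max();H=p[i:i+7].max();m=p[i]
    l=(L+m)/2;h=(H+m)/2
    a=max(k for k in range(i) if p[k]>l); b=min(k for k in range(i,27) if p[k]>h)
    return round(a+(p[a]-l)/(p[a]-p[a+1]),2),round(b-(p[b]-h)/(p[b]-p[b-1]),2)
for k in["raw","raw2","w0","w1","w2","w3","w4"]:
    f=f"scene_{k}.png"; print(k,[edges(f,a,a+4) for a in(170,174,178)])
a=proj("scene",(.54,.10,.04));b=proj("scene",(.54,.11,.04));print("px/mm",(b-a)/10)
E
```

```text
th 88.7 r 61.5 mm  Ft -6.7 Fr 7.0 Fz 14.9 t 25.1
raw [(np.float64(6.45), np.float64(10.04)), (np.float64(5.58), np.float64(10.69)), (np.float64(4.1), np.float64(11.13))]
raw2 [(np.float64(7.2), np.float64(10.2)), (np.float64(3.11), np.float64(10.76)), (np.float64(2.08), np.float64(5.75))]
w0 [(np.float64(6.42), np.float64(9.95)), (np.float64(5.55), np.float64(10.7)), (np.float64(3.5), np.float64(11.86))]
w1 [(np.float64(6.86), np.float64(10.35)), (np.float64(6.3), np.float64(10.92)), (np.float64(5.0), np.float64(12.21))]
w2 [(np.float64(7.47), np.float64(10.76)), (np.float64(6.88), np.float64(11.55)), (np.float64(6.17), np.float64(12.22))]
w3 [(np.float64(8.04), np.float64(11.22)), (np.float64(7.45), np.float64(11.74)), (np.float64(6.08), np.float64(12.8))]
w4 [(np.float64(8.22), np.float64(11.51)), (np.float64(7.5), np.float64(12.32)), (np.float64(6.3), np.float64(12.73))]
px/mm [ 0.3243782  -0.02374041]
```

The pad has moved about 4.7 mm from rest (≈19 N), and the crank angle since contact (47° ≈ 4.7 mm) agrees. I'll let go and retreat upward.

```bash
python3 -m crank '[{},{}]'>/dev/null; python3 tg.py
python3 -m crank '[{},{},{},{},{}]' .05 | tail -3
python3 -m crank '[{"sz": -0.015},{"sz": -0.03},{"sz": -0.03},{"sz": -0.03},{"sz": -0.03},{"sz": -0.03},{"sx": -0.03},{"sx": -0.03},{"sx": -0.03},{"sx": -0.03},{"sx": -0.03},{"sx": -0.03}]' 
python3 -m crank '[{"sx": -0.03},{"sx": -0.03},{"sx": -0.03},{},{}]' | head -2
python3 sv.py 5
python3 - <<'E'
from fit import *
def edges(f,r0,r1):
    p=cv2.imread(f).astype(float)[r0:r1,276:304,2].mean(0); i=5+p[5:13].argmin(); H=p[i:i+7].max();m=p[i];h=(H+m)/2
    b=min(k for k in range(i,27) if p[k]>h); return round(b-(p[b]-h)/(p[b]-p[b-1]),2)
print([[edges(f"scene_{k}.png",a,a+4) for a in(170,174)] for k in("w0","w4","w5")])
# lamp head top, hub pose after release
crank=[boxpts(0,.072,-.009,.009,0,.01),boxpts(0,.072,-.009,.009,.01,.01),boxpts(-.016,.016,-.016,.016,0,.036),boxpts(-.016,.016,-.016,.016,.036,.036),cyl(.06,.01,.01,.055)]
for n in("top","scene"):
    q=proj(n,(.553,-.03,.09));v={n:(cv2.imread(n+"_w5.png"),(int(q[0]-22),int(q[1]-22),int(q[0]+22),int(q[1]+22)))}
    x,f=fit(crank,v,(.553,-.052,1.55),.07,(.008,.008,.4));print(n,x[:2],np.degrees(x[2]),[round(score(x,crank,v,z)-f) for z in(.06,.065,.07,.075,.08)])
E
```

```text
th 87.4 r 61.4 mm  Ft -2.7 Fr 7.4 Fz 12.1 t 25.4
ft_force: [-1.4, 0.4, 0.6]
gripper_width: 0.0499
grip_force: 0.0
clock: 26.82
position: [0.4991, -0.1643, 0.2754]
tcp_rot: [-0.0, 0.809, 0.588, -0.0]
ft_force: [0.7, 0.1, 0.3]
gripper_width: 0.0499
grip_force: 0.0
clock: 27.23
position: [0.4715, -0.2498, 0.2752]
[[np.float64(9.95), np.float64(10.7)], [np.float64(11.51), np.float64(12.32)], [np.float64(11.88), np.float64(12.43)]]
top [ 0.54523883 -0.0460563 ] 110.18166348772618 [359, 295, 0, 298, 306]
scene [ 0.56096124 -0.04781596] 65.9348939473581 [-481, -264, 0, 1656, 4283]
```

```bash
python3 - <<'E'
from fit import *
crank=[boxpts(0,.072,-.009,.009,0,.01),boxpts(0,.072,-.009,.009,.01,.01),boxpts(-.016,.016,-.016,.016,0,.036),boxpts(-.016,.016,-.016,.016,.036,.036),cyl(.06,.01,.01,.055)]
n="scene";q=proj(n,(.553,-.03,.09));v={n:(cv2.imread("scene_w5.png"),(int(q[0]-18),int(q[1]-18),int(q[0]+18),int(q[1]+18)))}
for z in(.06,.065,.07,.075,.08,.09):
    print(z,round(min(score((.5545,y,a),crank,v,z) for y in(-.054,-.052,-.05,-.048) for a in(1.45,1.525,1.6))))
# lamp heads: bright disc shift, other lamps unmoved between raw2 and w5 in top
a,b=cv2.imread("scene_raw2.png"),cv2.imread("scene_w5.png")
for nm,p in dict(s1=(.7487,.1974,.1),s2=(.7867,-.031,.1),s3=(.4256,.3466,.1),wheel=(.6244,-.2562,.01)).items():
    u,w=proj(n,p).astype(int);t=a[w-8:w+8,u-8:u+8]
    r=cv2.matchTemplate(b[w-12:w+12,u-12:u+12],t,cv2.TM_CCOEFF_NORMED);print(nm,cv2.minMaxLoc(r)[1::2])
E
```

```text
0.06 75893
0.065 76340
0.07 78287
0.075 81538
0.08 84660
0.09 87205
s1 (0.998979926109314, (4, 4))
s2 (0.998774528503418, (4, 4))
s3 (0.8996682167053223, (4, 5))
wheel (0.9992035031318665, (4, 4))
```

The crank sits low (no sign of lifting), the pad is still compressed, and the spare lamps and handwheel have not moved. Handing in.

```bash
python3 -c "
from bench import manip;print(manip.finish_job())"
```

```text
the job is handed in; nothing more can be done
None
```

The job is handed in at about 27 s: the crank is down on the collar and left on the shaft, and the lamp is clamped at an estimated 20 N (from how far the sprung pad moved), though its uprightness was not checked after the last clamping turn.

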